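Roll the rolling pin onto the green band

TASK

Clear the near side of the pastry mat by rolling the rolling pin away from you: with your fingertips on top of its barrel, in one or more strokes, roll it along the mat until it comes to rest on the green band across it, lying squarely along the middle of the band. Keep the fingers on the top of the pin: do not grip it, lift it or shove it from the side. Leave the things standing around where they are, and let go of the pin at the end.

Things in the scene. Friction and masses are not known exactly. Their poses are not given: they have to be found in the camera images.
- rolling_pin: Wooden rolling pin lying on the mat, about 0.4 kg. Barrel 44 mm thick, 200 mm long; slim handles, 316 mm in all. Origin at the centre of the barrel, 22 mm above the mat; y runs along the pin, x and z turn as it rolls (z up at the start). Pushed slowly, it stops within 20 mm when let go. It travels half as far as fingertips that do not slip on its top, so the way takes several strokes.
- mat: Cream pastry mat, 270 mm (its x) by 300 mm (its y), 3 mm thick, fixed to the worktop (cannot shift). Origin at the centre of its underside; +x points from its near side to its far side.
- band (a point): Centre of the band, a strip of thin green tape stuck straight across the mat, on the mat's top surface, 0 to 60 mm beyond the mat's centre along the mat's x. The band is 60 mm wide (along mat x) and 270 mm long (along mat y). The pin starts 80 to 165 mm short of it, nearly parallel to it. Site axes are those of the mat.
- mug: Green and white mug, 86 mm wide, 121 mm with its handle, 99 mm tall; origin at the centre of its underside. Leave alone.
- jar: Glass jar with a grey lid, 64 mm across, 115 mm tall; origin at the centre of its underside. Leave alone.
- salt: Salt shaker, glass with grey top, 44 mm across, 90 mm tall; origin at the centre of its underside. Leave alone.
- mandarin: Orange mandarin, 55 mm across, 48 mm tall; origin at its underside. Leave alone.
- lemon: Yellow lemon, 78 x 55 x 56 mm; origin at its underside. Leave alone.
- spoon: Steel teaspoon, 132 mm long, lying flat, 9 mm high; origin at its middle. Leave alone.
- tin_small: Plain grey food tin, 66 mm across, 86 mm tall, at the back; origin at the centre of its underside. Leave alone.

How it is judged (in metres and radians):
On the way:
1. the pin has really rolled: it has turned on its own axis by more than 130 degrees (not slid) (angle between rolling_pin's own z axis and vertical above 2.3 rad).
At the end, for the whole second after the job is handed in: The rolling pin lies at rest on the mat with its centre within 15 mm of the band's centre line and within 50 mm of the mat's middle sideways, parallel to the band within 0.12 rad (about 7 degrees) (x of rolling_pin in the frame of band between -0.015 and 0.015 m and y of rolling_pin in the frame of band between -0.05 and 0.05 m and height (world z) of rolling_pin between 0.02 and 0.03 m and angle between the y axis of rolling_pin and the y axis of band, either way round below 0.12 rad and linear speed of rolling_pin below 0.01 m/s and angular speed of rolling_pin below 0.3 rad/s); the robot touches nothing.
It fails at once if the rolling pin is lifted (more than 15 mm off the mat) (height (world z) of rolling_pin above 0.04 m).
It fails at once if the fingers touch the pin while reaching well down beside it (fingertips more than about 16 mm below its top): shoved from the side or gripped (contact force between the fingers and rolling_pin above 0.5 N and height (world z) of the grasp point below 0.05 m).
It fails at once if one of the things standing around is moved by more than 20 mm (distance of any of mug, jar, salt, mandarin, lemon, spoon, tin_small from where it was at the start of the episode above 0.02 m).
It also fails if it takes over 58 s, if anything falls off the work surface, if the arm or the gripper's body presses on something with over 40 N, if the wrist force passes 120 N, or if a joint passes its speed limit or range.

ROBOT

A 6-joint arm with a two-finger parallel gripper is mounted at the origin on a cart in front of the work surface, level with it; the furniture and walls round the work are solid. World frame = base frame: x ahead of the robot, y to its left, z up, the work surface at z = 0. Lengths are in mm, angles in rad, forces in N, time in s.
With the tool pointing down it reaches from about 275 to 1000 mm from the base axis. Payload 8.4 kg.
Tool frame: the origin (TCP) lies on the centre line of the jaws, within the pads' length; the fingertips stand r.tip_reach ahead of it and the grasp point (between the pads) lies 11 mm behind it (r.tip_reach is the distance from the TCP to the fingertips, in mm); z points along the fingers, y is the line along which they close (so a half turn about z gives the same grasp; the last joint's range is limited). The gripper opens to 85 mm and grips with 20 to 120 N. Pads are 22 mm wide; open, the fingers measure 114 mm over their backs; the gripper's body (76 mm by 85 mm) begins 54 mm behind the grasp point. The pads swing forward as they close: fully open they stand 13 mm farther back than shut.
Start: joints at [-1.346, 0.353, 1.633, -0, 1.155, -0.002], TCP at [140.536, -608.997, 239.281] pointing down, gripper open.
Joint ranges: [-2.63, 2.63], [-0.92, 2.1], [0.06, 2.66], [-1.3, 4.44], [0, 2.69], [-3.02, 3.02]. Speed limits (rad/s): [2.22, 2.22, 2.79, 3.14, 3.14, 3.14].

INTERFACE

Orientations are given as [roll, pitch, yaw] about the fixed x, y, z axes, in that order (R = Rz(yaw) Ry(pitch) Rx(roll)).
In Python, from rig import r gives the robot as it stands.
- The arm moves only by the tool carry_out, never from a script. Its argument "targets" is a list of rows, each an object with "dp": the shift along the tool's x, y, z in mm, a list of three; "yaw": the turn about the tool's z in degrees. A call has 1 to 12 rows; each row is the pose to reach, as a shift and turn from the pose commanded when the call began, along the tool's axes at that moment; what a row does not reach only later rows make up. A row lasts 1/8 s, in which the tool goes at most 62.5 mm and 10.7 degrees, less where a joint would pass 70% of its speed; a pose out of reach is approached as far as the arm can. A call with a gripper value outside its range is refused whole. "fingers" is the opening, from -1 (shut) to 1 (fully open), so that 0 is half open, set as the call begins (left out, the last holds). The fingers move at their own pace and stop on an object; "grip_force" is the grip in N (left out, the last holds). Time passes only in rows, so rows that repeat a pose let the fingers close. It gives the time, the measured TCP pose, the force, the opening and the grip force at its end, in the units of the state.
- r.sense(): the state, without advancing time (a new reading comes with each control period).
- r.grab_frame(name): name is "scene" or "top" or "wrist"; returns the picture (480x640x3 uint8, red, green, blue); there is no depth.
- r.get_calibration(name): a dict with "fx", "fy", "cx", "cy" (pixels), "rvec" (rotation vector, rad) and "tvec" (3), from world to camera coordinates, as OpenCV has them. Camera axes: x right, y down, z forward; pixel columns grow to the right and rows downward; lengths in mm; the calibration is good to about 2 mm. A picture is of the moment at which its call begins: read the wrist's pose just before it. get_calibration takes no time and is no camera call; for the wrist camera it gives the pose at the moment of the call.
- r.sign_off(): hands the job in; it is judged then, once.
The state is a dict: "clock": time; "qpos": joint angles; "qvel": joint speeds; "joint_efforts": joint torques, N m; "eef_pos": TCP position; "tcp_rot": TCP orientation; "contact_force": force on the tool from outside, world axes, zero at the start; "wrist_torque": the same for the moment, N m; "opening": opening from 0.0 (shut) to 1.0 (fully open); "grasp_force": force on a finger pad.
Only numpy, scipy, OpenCV 4.12 (cv2) and the standard library are available. Lean on these libraries where they do the work, as an engineer would, in place of code of your own. Each camera call takes 0.05 s, during which the arm holds its last target. There are 200 camera calls.

## Working session

There is one attempt and no reset: what is moved stays moved. The work goes in short steps, Python scripts to look and compute and a tool call to move; the robot and the scene stay as the last step left them, time stands still between calls to the robot, and variables do not carry over. Pictures are saved under pics/ and viewed, at most 10 in all, crops included, and the job is handed in when it is done.

Besides the shell and the picture viewer there is one more tool, called after "Request:" as a command line: name --argument value ..., lists and objects as JSON in quotes. carry_out: Moves the arm, as the interface text tells. Its arguments: {"type":"object","properties":{"targets":{"type":"array","items":{"type":"object","properties":{"dp":{"type":"array","items":{"type":"number"}},"yaw":{"type":"number"}}}},"fingers":{"type":"number"},"grip_force":{"type":"number"}},"required":["targets"]}

```bash
mkdir -p pics; python3 - <<'E'
from rig import r
import cv2
s=r.sense();print(s['clock'],s['eef_pos'],s['tcp_rot'],s['opening'],r.tip_reach)
for n in('top','scene'):
    cv2.imwrite(f'pics/{n}0.png',r.grab_frame(n)[:,:,::-1]);print(n,r.get_calibration(n))
E
```

```text
0.0 [ 140.4292478  -608.53610142  238.56386903] [-3.14018954e+00  4.66869573e-06  2.26803244e-01] 1.0017974967793453 8.0
top {'fx': 454.5882944087874, 'fy': 454.5882944087874, 'cx': 319.47568808720393, 'cy': 241.79836058899852, 'rvec': array([ 2.15395849, -2.18502958,  0.07186968]), 'tvec': array([-129.18001883,  626.1163908 , 1179.88202642])}
scene {'fx': 478.82470996732434, 'fy': 478.82470996732434, 'cx': 324.3530728906437, 'cy': 235.80039696403892, 'rvec': array([ 1.96514911, -0.55430594,  0.3574012 ]), 'tvec': array([-590.82460159,  133.70080135,  961.94952338])}
```

View pics/top0.png

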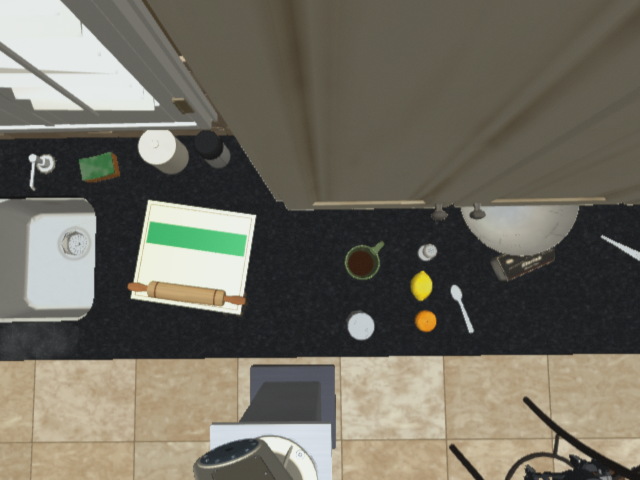

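View pics/scene0.png

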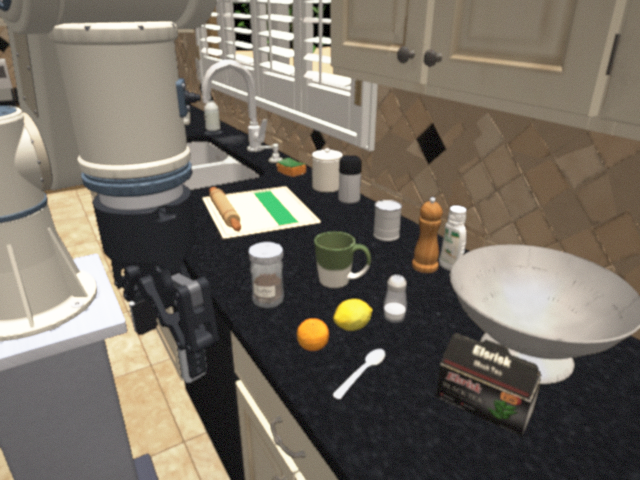

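The top view shows the mat with corners near (149,201), (256,214), (241,314) and (131,299). The band is centred near (197,238) and the pin near (187,293). The objects to leave alone are well to the right.

```bash
cat > h.py <<'E'
from rig import r
import cv2, numpy as np
def cast(px,z,n='top',c=None):
    c=c or r.get_calibration(n)
    K=np.array([[c['fx'],0,c['cx']],[0,c['fy'],c['cy']],[0,0,1]])
    R,_=cv2.Rodrigues(c['rvec']); C=-R.T@c['tvec']
    p=np.c_[np.atleast_2d(px),np.ones(len(np.atleast_2d(px)))]
    d=(R.T@np.linalg.inv(K)@p.T).T
    return C+d*((z-C[2])/d[:,2])[:,None]
def blob(m):
    n,l,s,c=cv2.connectedComponentsWithStats(m.astype(np.uint8)); i=1+np.argmax(s[1:,4])
    return (l==i)
def measure(n='top',roi=(110,190,270,330)):
    f=r.grab_frame(n); h=cv2.cvtColor(f,cv2.COLOR_RGB2HSV); H,S,V=[h[...,i].astype(int) for i in range(3)]
    R=np.zeros(H.shape,bool); R[roi[1]:roi[3],roi[0]:roi[2]]=1
    out={}
    for k,m,z in(('band',(H>55)&(H<90)&(S>110),3),('pin',(H<22)&(S>75)&(V>70),25)):
        b=blob(m&R); pts=np.argwhere(b)[:,::-1].astype(float)
        w=cast(pts,z,n)[:,:2]; rect=cv2.minAreaRect(w.astype(np.float32)); mu=w.mean(0)
        _,_,vt=np.linalg.svd(w-mu,full_matrices=False); a=vt[0]*np.sign(vt[0,1])
        L=(w-mu)@a; T=(w-mu)@np.array([a[1],-a[0]])
        out[k]=(np.array(rect[0]),a)
        print(k,len(pts),'mean',mu.round(1),'rect',np.round(rect[0],1),np.round(rect[1],1),'ang(y axis from world y, rad)',round(np.arctan2(-a[0],a[1]),3))
    a=out['band'][1]; x=np.array([a[1],-a[0]]); d=out['pin'][0]-out['band'][0]
    print('pin in band x,y',round(d@x,1),round(d@a,1))
    return out
E
python3 - <<'E'
from h import *
measure()
print(cast([[149,201],[256,214],[241,314],[131,299]],3).round(0))
print(cast([[130,287],[245,300]],25).round(0))
E
```

```text
band 2010 mean [640.1 197.1] rect [640.3 197.3] [266.4  55.9] ang(y axis from world y, rad) -0.157
pin 1535 mean [493.2 216.5] rect [492.8 216.6] [317.9  42.2] ang(y axis from world y, rad) -0.138
pin in band x,y -148.7 -3.9
[[745. 328.   3.]
 [705.  34.   3.]
 [436.  75.   3.]
 [479. 372.   3.]]
[[512. 366.  25.]
 [474.  60.  25.]]
```

```bash
cat >> h.py <<'E'
from scipy.spatial.transform import Rotation as Ro
def to(x,y,z):
    s=r.sense(); R=Ro.from_euler('xyz',s['tcp_rot']).as_matrix()
    print('t',s['clock'],'at',np.round(s['eef_pos'],1),'yaw',round(s['tcp_rot'][2],3),'F',np.round(s['contact_force'],1),'open',round(s['opening'],2),'tip',r.tip_reach,'dp',(R.T@(np.array([x,y,z])-s['eef_pos'])).round(1))
E
python3 -c "
from h import *
to(483,218,130)"
```

```text
t 0.15 at [ 140.4 -608.6  238.7] yaw 0.227 F [-0.3  0.4 -0.1] open 1.0 tip 8.0 dp [ 519.7 -728.3  109.5]
```

Request:
carry_out --targets '[{"dp":[520,-728,30],"yaw":21.6},{"dp":[520,-728,30],"yaw":21.6},{"dp":[520,-728,30],"yaw":21.6},{"dp":[520,-728,30],"yaw":21.6},{"dp":[520,-728,30],"yaw":21.6},{"dp":[520,-728,30],"yaw":21.6},{"dp":[520,-728,30],"yaw":21.6},{"dp":[520,-728,30],"yaw":21.6},{"dp":[520,-728,30],"yaw":21.6},{"dp":[520,-728,30],"yaw":21.6},{"dp":[520,-728,30],"yaw":21.6},{"dp":[520,-728,30],"yaw":21.6}]' --fingers 0

```text
clock: 1.65
eef_pos: [428.3, 85.5, 214.2]
tcp_rot: [-3.142, -0.001, -0.15]
contact_force: [0.6, -1.3, 1.0]
opening: 0.502
grasp_force: 0.0
```

```bash
python3 -c "
from h import *
to(483,218,90)"
```

```text
t 1.65 at [428.3  85.5 214.2] yaw -0.15 F [ 0.6 -1.3  1. ] open 0.5 tip 8.0 dp [  34.2 -139.1  124.3]
```

Request:
carry_out --targets '[{"dp":[34,-139,60]},{"dp":[34,-139,90]},{"dp":[34,-139,124]},{"dp":[34,-139,124]},{"dp":[34,-139,124]},{"dp":[34,-139,124]}]'

```text
schema error: expected keys dp, yaw
```

```bash
python3 -c "
from h import *
to(485,218,60)
cv2.imwrite('pics/w1.png',r.grab_frame('wrist')[:,:,::-1])
"
```

```text
t 1.65 at [428.3  85.5 214.2] yaw -0.15 F [ 0.6 -1.3  1. ] open 0.5 tip 8.0 dp [  36.2 -139.4  154.3]
```

View pics/w1.png

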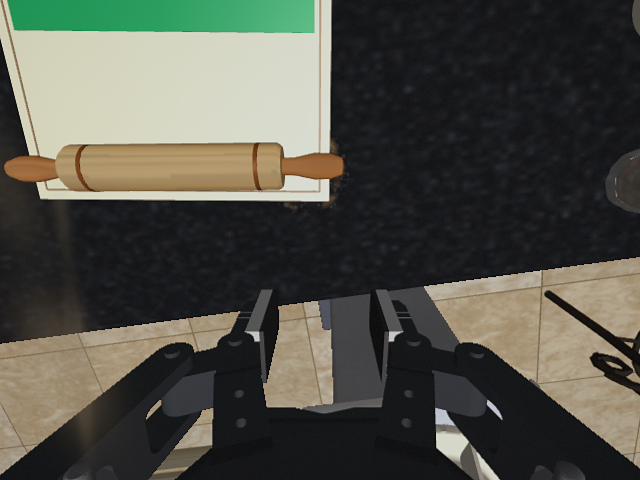

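The wrist view shows the barrel at columns 57–283, rows 143–190, with the pads still on the near side. The move was refused because every row needs a yaw, so I'm resending it.

Request:
carry_out --targets '[{"dp":[34,-139,60],"yaw":0},{"dp":[34,-139,90],"yaw":0},{"dp":[34,-139,124],"yaw":0},{"dp":[34,-139,124],"yaw":0},{"dp":[34,-139,124],"yaw":0},{"dp":[34,-139,124],"yaw":0}]'

```text
clock: 2.45
eef_pos: [483.0, 215.1, 91.9]
tcp_rot: [-3.141, -0.002, -0.151]
contact_force: [-1.0, -0.2, 0.3]
opening: 0.497
grasp_force: 0.0
```

```bash
python3 -c "
from h import *
to(483,218,52)
cv2.imwrite('pics/w2.png',r.grab_frame('wrist')[:,:,::-1])
"
```

```text
t 2.45 at [483.  215.1  91.9] yaw -0.151 F [-1.  -0.2  0.3] open 0.5 tip 8.0 dp [-0.5 -2.9 39.9]
```

View pics/w2.png

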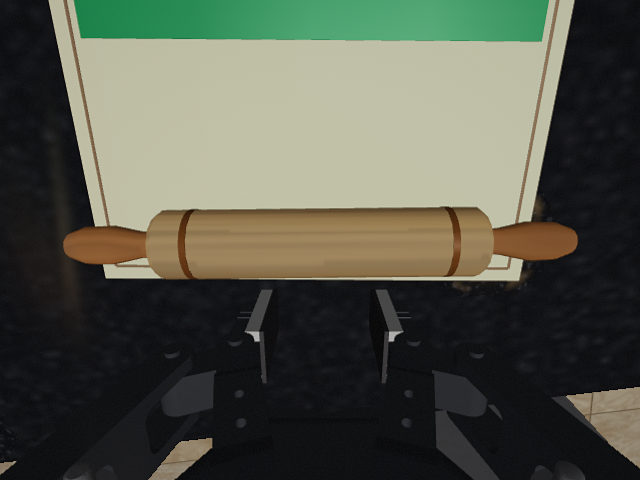

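The pin is centred between the pads, with the barrel at columns 147–492, row 243. It is nearly parallel to the band edge. Next I lower to find contact.

Request:
carry_out --targets '[{"dp":[3,-2,20],"yaw":0},{"dp":[3,-2,35],"yaw":0},{"dp":[3,-2,37],"yaw":0},{"dp":[3,-2,38],"yaw":0},{"dp":[3,-2,39],"yaw":0},{"dp":[3,-2,39],"yaw":0}]'

```text
clock: 3.25
eef_pos: [486.1, 216.6, 52.7]
tcp_rot: [3.141, -0.001, -0.15]
contact_force: [-2.2, -7.9, 12.7]
opening: 0.499
grasp_force: 6.6
```

Request:
carry_out --targets '[{"dp":[4,0,0.5],"yaw":0},{"dp":[10,0,0.5],"yaw":0},{"dp":[16,0,0.5],"yaw":0},{"dp":[22,0,0.5],"yaw":0},{"dp":[28,0,0.5],"yaw":0},{"dp":[34,0,0.5],"yaw":0},{"dp":[38,0,0.5],"yaw":0},{"dp":[40,0,0.5],"yaw":0},{"dp":[40,0,0.5],"yaw":0},{"dp":[40,0,-10],"yaw":0},{"dp":[40,0,-20],"yaw":0}]'

```text
clock: 4.62
eef_pos: [525.3, 211.4, 72.1]
tcp_rot: [-3.141, -0.0, -0.15]
contact_force: [0.3, -0.9, -0.1]
opening: 0.499
grasp_force: 0.0
```

```bash
python3 -c "
from h import *
to(483,218,52)
f=r.grab_frame('wrist')
cv2.imwrite('pics/w3.png',f[:,:,::-1])
measure()
"
```

```text
t 4.625 at [525.3 211.4  72.1] yaw -0.15 F [ 0.3 -0.9 -0.1] open 0.5 tip 8.0 dp [-42.8  -0.2  20.1]
band 2008 mean [640.1 197.1] rect [640.3 197.3] [266.4  55.9] ang(y axis from world y, rad) -0.156
pin 649 mean [501.3 140.2] rect [503.8 145.9] [180.3  40. ] ang(y axis from world y, rad) -0.068
pin in band x,y -126.8 -72.0
```

View pics/w3.png

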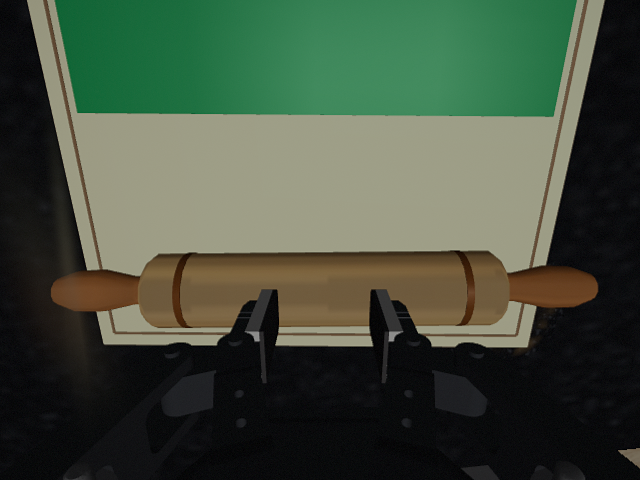

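The pin rolled. Its handle tips are at (52,292) and (598,288), and the band's near edge is at row 115. The arm now blocks the top view, so I'll measure from the wrist camera using the handle tips.

```bash
cat >> h.py <<'E'
def wm():
    c=r.get_calibration('wrist'); f=r.grab_frame('wrist'); h=cv2.cvtColor(f,cv2.COLOR_RGB2HSV).astype(int)
    m=((h[...,0]<16)&(h[...,1]>130)&(h[...,2]>60)).astype(np.uint8)
    n,l,s,ce=cv2.connectedComponentsWithStats(m); t=[]
    for side in(0,1):
        ids=[i for i in range(1,n) if s[i,4]>700 and (ce[i,0]>320)==side]
        i=max(ids,key=lambda i:s[i,4]); p=np.argwhere(l==i)[:,::-1]
        e=p[:,0].max() if side else p[:,0].min()
        q=p[abs(p[:,0]-e)<=6]; t.append([e,q[:,1].mean()])
    w=cast(t,25,c=c)[:,:2]; mid=w.mean(0); a=w[0]-w[1]; L=np.hypot(*a)
    bc=np.array([640.2,197.2]);th=-.157; x=np.array([np.cos(th),np.sin(th)]);y=np.array([-x[1],x[0]])
    e=r.sense()['eef_pos'][:2]
    print('tips',np.round(t,0).tolist(),'len',L.round(1),'pin',mid.round(1),'yaw',np.arctan2(-a[0],a[1]).round(3),'in band',((mid-bc)@x).round(1),((mid-bc)@y).round(1),'pin-tcp x,y',((mid-e)@x).round(1),((mid-e)@y).round(1))
E
python3 -c "
from h import *
wm()"
```

```text
tips [[53.0, 292.0], [597.0, 288.0]] len 324.4 pin [514.4 212.5] yaw -0.141 in band -126.6 -4.5 pin-tcp x,y -11.2 -0.7
```

Request:
carry_out --targets '[{"dp":[-26,0,0],"yaw":0},{"dp":[-26,0,16],"yaw":0},{"dp":[-26,0,19.7],"yaw":0},{"dp":[-23,0,20],"yaw":0},{"dp":[-16,0,20],"yaw":0},{"dp":[-9,0,20],"yaw":0},{"dp":[-2,0,20],"yaw":0},{"dp":[6,0,20],"yaw":0},{"dp":[14,0,20],"yaw":0},{"dp":[22,0,20],"yaw":0},{"dp":[28,0,20],"yaw":0},{"dp":[32,0,20],"yaw":0}]'

```text
clock: 6.28
eef_pos: [559.3, 206.4, 52.0]
tcp_rot: [-3.14, -0.003, -0.15]
contact_force: [0.8, -0.5, 9.3]
opening: 0.497
grasp_force: 4.3
```

Request:
carry_out --targets '[{"dp":[1,0,0],"yaw":0},{"dp":[1,0,0],"yaw":0},{"dp":[1,0,-10],"yaw":0},{"dp":[1,0,-20],"yaw":0},{"dp":[1,0,-20],"yaw":0}]'

```text
clock: 6.9
eef_pos: [558.4, 206.5, 72.0]
tcp_rot: [-3.141, -0.001, -0.15]
contact_force: [0.0, 0.8, -0.1]
opening: 0.503
grasp_force: 0.0
```

```bash
python3 -c "
from h import *
to(483,218,52);wm()"
```

```text
t 6.9 at [558.4 206.5  72. ] yaw -0.15 F [ 0.   0.8 -0.1] open 0.5 tip 8.0 dp [-76.3  -0.1  19.9]
tips [[52.0, 296.0], [596.0, 292.0]] len 324.5 pin [544.7 208.2] yaw -0.14 in band -96.0 -4.1 pin-tcp x,y -13.5 -0.3
```

Each stroke moves the pin about 30 mm. Next I repeat it: back 28, then forward 58.

Request:
carry_out --targets '[{"dp":[-28,0,0],"yaw":0},{"dp":[-28,0,16],"yaw":0},{"dp":[-28,0,19.7],"yaw":0},{"dp":[-25,0,20],"yaw":0},{"dp":[-18,0,20],"yaw":0},{"dp":[-10,0,20],"yaw":0},{"dp":[-2,0,20],"yaw":0},{"dp":[6,0,20],"yaw":0},{"dp":[14,0,20],"yaw":0},{"dp":[22,0,20],"yaw":0},{"dp":[28,0,20],"yaw":0},{"dp":[31,0,20],"yaw":0}]'

```text
clock: 8.45
eef_pos: [590.8, 201.6, 51.8]
tcp_rot: [-3.141, -0.003, -0.15]
contact_force: [0.6, -0.4, 7.5]
opening: 0.502
grasp_force: 3.4
```

Request:
carry_out --targets '[{"dp":[0,0,0],"yaw":0},{"dp":[0,0,0],"yaw":0},{"dp":[0,0,-10],"yaw":0},{"dp":[0,0,-20],"yaw":0},{"dp":[0,0,-20],"yaw":0}]'

```text
clock: 9.07
eef_pos: [589.1, 201.8, 72.1]
tcp_rot: [-3.141, -0.001, -0.15]
contact_force: [-0.2, 0.0, 0.1]
opening: 0.503
grasp_force: 0.0
```

```bash
python3 -c "
from h import *
to(483,218,52);wm()"
```

```text
t 9.075 at [589.1 201.8  72.1] yaw -0.15 F [-0.2  0.   0.1] open 0.5 tip 8.0 dp [-1.074e+02 -1.000e-01  2.000e+01]
tips [[51.0, 297.0], [595.0, 293.0]] len 324.9 pin [574.9 204.2] yaw -0.141 in band -65.6 -3.3 pin-tcp x,y -14.1 0.3
```

Request:
carry_out --targets '[{"dp":[-28,0,0],"yaw":0},{"dp":[-28,0,16],"yaw":0},{"dp":[-28,0,19.7],"yaw":0},{"dp":[-25,0,20],"yaw":0},{"dp":[-18,0,20],"yaw":0},{"dp":[-10,0,20],"yaw":0},{"dp":[-2,0,20],"yaw":0},{"dp":[6,0,20],"yaw":0},{"dp":[14,0,20],"yaw":0},{"dp":[22,0,20],"yaw":0},{"dp":[28,0,20],"yaw":0},{"dp":[31,0,20],"yaw":0}]'

```text
clock: 10.62
eef_pos: [621.4, 196.9, 51.8]
tcp_rot: [-3.141, -0.003, -0.15]
contact_force: [0.7, -0.0, 6.5]
opening: 0.502
grasp_force: 3.1
```

Request:
carry_out --targets '[{"dp":[0,0,0],"yaw":0},{"dp":[0,0,0],"yaw":0},{"dp":[0,0,-10],"yaw":0},{"dp":[0,0,-20],"yaw":0},{"dp":[0,0,-20],"yaw":0}]'

```text
clock: 11.25
eef_pos: [619.8, 197.2, 72.2]
tcp_rot: [-3.141, -0.001, -0.15]
contact_force: [0.5, 0.1, -0.1]
opening: 0.502
grasp_force: 0.0
```

```bash
python3 -c "
from h import *
to(483,218,52);wm()"
```

```text
t 11.25 at [619.8 197.2  72.2] yaw -0.15 F [ 0.5  0.1 -0.1] open 0.5 tip 8.0 dp [-1.384e+02 -1.000e-01  2.000e+01]
tips [[51.0, 298.0], [594.0, 294.0]] len 324.7 pin [605.1 199.9] yaw -0.14 in band -35.1 -2.8 pin-tcp x,y -14.6 0.6
```

Request:
carry_out --targets '[{"dp":[-26,0,0],"yaw":0},{"dp":[-26,0,16],"yaw":0},{"dp":[-26,0,19.7],"yaw":0},{"dp":[-24,0,20],"yaw":0},{"dp":[-18,0,20],"yaw":0},{"dp":[-11,0,20],"yaw":0},{"dp":[-4,0,20],"yaw":0},{"dp":[3,0,20],"yaw":0},{"dp":[10,0,20],"yaw":0},{"dp":[16,0,20],"yaw":0},{"dp":[19,0,20],"yaw":0},{"dp":[20,0,20],"yaw":0}]'

```text
clock: 12.8
eef_pos: [641.7, 194.0, 52.4]
tcp_rot: [-3.14, -0.004, -0.15]
contact_force: [1.5, -1.8, 13.2]
opening: 0.497
grasp_force: 6.3
```

Request:
carry_out --targets '[{"dp":[0,0,0],"yaw":0},{"dp":[0,0,0],"yaw":0},{"dp":[0,0,-10],"yaw":0},{"dp":[0,0,-20],"yaw":0},{"dp":[0,0,-20],"yaw":0}]'

```text
clock: 13.42
eef_pos: [639.5, 194.2, 71.9]
tcp_rot: [-3.141, -0.001, -0.15]
contact_force: [1.1, 0.3, -0.6]
opening: 0.499
grasp_force: 0.0
```

```bash
python3 -c "
from h import *
to(483,218,52);wm()"
```

```text
t 13.425 at [639.5 194.2  71.9] yaw -0.15 F [ 1.1  0.3 -0.6] open 0.5 tip 8.0 dp [-158.3   -0.2   19.7]
tips [[48.0, 292.0], [595.0, 288.0]] len 324.6 pin [628.8 196.9] yaw -0.14 in band -11.2 -2.1 pin-tcp x,y -10.5 1.2
```

Request:
carry_out --targets '[{"dp":[-20,0,0],"yaw":0},{"dp":[-20,0,16],"yaw":0},{"dp":[-20,0,19.7],"yaw":0},{"dp":[-19,0,20],"yaw":0},{"dp":[-15,0,20],"yaw":0},{"dp":[-11,0,20],"yaw":0},{"dp":[-7,0,20],"yaw":0},{"dp":[-3,0,20],"yaw":0},{"dp":[-1,0,20],"yaw":0},{"dp":[0,0,20],"yaw":0},{"dp":[0,0,20],"yaw":0},{"dp":[0,0,20],"yaw":0}]'

```text
clock: 14.98
eef_pos: [641.7, 193.9, 52.9]
tcp_rot: [-3.14, -0.005, -0.15]
contact_force: [-0.2, -3.0, 18.5]
opening: 0.5
grasp_force: 9.3
```

Request:
carry_out --targets '[{"dp":[0,0,0],"yaw":0},{"dp":[0,0,-10],"yaw":0},{"dp":[0,0,-20],"yaw":0},{"dp":[0,0,-80],"yaw":0},{"dp":[-40,0,-140],"yaw":0},{"dp":[-100,0,-150],"yaw":0},{"dp":[-150,0,-150],"yaw":0},{"dp":[-200,0,-150],"yaw":0},{"dp":[-200,0,-150],"yaw":0}]'

```text
clock: 16.1
eef_pos: [437.8, 223.9, 201.1]
tcp_rot: [3.141, 0.002, -0.148]
contact_force: [0.6, 0.1, 0.3]
opening: 0.499
grasp_force: 0.0
```

```bash
python3 -c "
from h import *
to(483,218,52);wm();measure()
cv2.imwrite('pics/top2.png',r.grab_frame('top')[150:350,80:400,::-1].repeat(2,0).repeat(2,1))"
```

```text
t 16.1 at [437.8 223.9 201.1] yaw -0.148 F [0.6 0.1 0.3] open 0.5 tip 8.0 dp [ 45.8  -1.  149. ]Traceback (most recent call last):
  File "<string>", line 3, in <module>
    to(483,218,52);wm();measure()
                   ~~^^
  File "h.py", line 37, in wm
    i=max(ids,key=lambda i:s[i,4]); p=np.argwhere(l==i)[:,::-1]
ValueError: max() iterable argument is empty
```

```bash
python3 -c "
from h import *
cv2.imwrite('pics/top2.png',r.grab_frame('top')[150:350,80:400,::-1].repeat(2,0).repeat(2,1))
measure()"
```

```text
band 266 mean [663.9 201.4] rect [658.2 194.8] [265.1  19.3] ang(y axis from world y, rad) -0.151
pin 1398 mean [638.4 196. ] rect [638.6 195.8] [317.7  39.3] ang(y axis from world y, rad) -0.14
pin in band x,y -19.5 -1.9
```

View pics/top2.png

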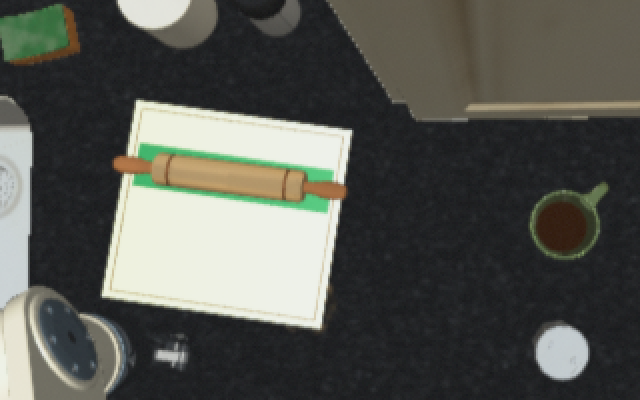

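The pin lies along the band, 1.5 mm from its centre line and 0.016 rad off parallel. The arm is clear.

```bash
python3 -c "
from h import *
print(r.sign_off())"
```

```text
the job is handed in; nothing more can be done
None
```

I rolled the pin onto the green band in six strokes: it measured about 1.5 mm from the centre line and 0.016 rad off parallel. The fingers are off the pin, the arm is clear, and the job is handed in at about 16 s; the hand-in gave no verdict.

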